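# Seat the rosette and slide the frieze board out to its mark

## Robot

A 7-joint arm with a two-finger parallel gripper is mounted at the origin on the work surface. World frame = base frame: x ahead of the robot, y to its left, z up, the work surface at z = 0. Lengths are in mm, angles in rad, forces in N, time in s.
With the tool pointing down it reaches from about 400 to 875 mm from the base axis. Payload 4.4 kg.
Tool frame: the origin (TCP) lies at the very end of the fingers, on their centre line; the grasp point (between the pads) lies 19 mm behind it; z points along the fingers, y is the direction in which the jaws open and shut (so a half turn about z gives the same grasp; the last joint's range is limited). The gripper opens to 85 mm and grips with 20 to 120 N. Pads are 22 mm wide; open, the fingers measure 114 mm over their backs; the gripper's body (76 mm by 85 mm) begins 54 mm behind the grasp point. The pads swing forward as they close: fully open they stand 13 mm farther back than shut.
Start: joints at [-1.305, 0.628, 0.038, 1.517, -0.027, 0.996, -0.02], TCP at [211.711, 614.57, 231.313] pointing down, gripper open.
Joint ranges: [-3.06, 3.06], [-0.37, 2.12], [-1.25, 1.32], [0.18, 2.47], [-1.1, 4.24], [0.23, 1.98], [-2.94, 2.94]. Speed limits (rad/s): [2.57, 2.57, 3.14, 3.14, 3.14, 3.14, 3.14].

## Interface

Orientations are given as [roll, pitch, yaw] about the fixed x, y, z axes, in that order (R = Rz(yaw) Ry(pitch) Rx(roll)).
In Python, from cell import ctrl gives the robot as it stands.
- The arm moves only by the shell command python3 -m crank 'ROWS' [OPENING]. ROWS is JSON, a list that holds one entry, the list of rows, each a list of 6 numbers: the shift along the tool's x, y, z in units of 30 mm (1.0 is 30 mm), then the turn, a rotation vector about the tool's x, y, z in units of 6 degrees (1.0 is 6 degrees). In form: [[[tx, ty, tz, rx, ry, rz], ...]]. A call has 1 to 12 rows; each row shifts and turns the pose as measured when the row begins, along the tool's axes as they then stand; what a row does not reach is not made up. A row lasts 1/12 s, in which the tool goes at most 41.7 mm and 7.16 degrees, less where a joint would pass 70% of its speed; a pose out of reach is approached as far as the arm can. A call is refused whole if a number of a shift passes 1 or a number of a turn 1, either way. A call with a gripper value outside its range is refused whole. OPENING is the gripper command: -1 is fully open, 1 is shut, values between are in proportion, set as the call begins (- or left out, the last holds). The fingers move at their own pace and stop on an object; the grip force is fixed at half the most. Time passes only in rows, so rows that do not move let the fingers close. It gives the time, the measured TCP pose, the force and the opening at its end, in the units of the state.
- ctrl.read_state(): the state, without advancing time (a new reading comes with each control period).
- ctrl.get_image(name): name is "side" or "top" or "wrist"; returns a dict with "color" (384x512x3 uint8, red, green, blue), "depth" (384x512 float32, mm along the optical axis (not along the pixel's ray), 0 where there is no reading), "camera_matrix" (3x3 intrinsics, pixels), "k1" (the pictures are not rectified: a ray, as slopes to the right and down, at radius r is drawn at 1 + k1 r^2 times it, then the intrinsics apply), "R" (3x3) and "t" (3): a world point X has camera coordinates R X + t. Camera axes: x right, y down, z forward; pixel columns grow to the right and rows downward; lengths in mm; the calibration is good to about 2 mm. A picture is of the moment at which its call begins.
- ctrl.finish_job(): hands the job in, once; it reports no verdict.
Trained networks look in a picture, given as the dict that the camera call returned (one of the last four; its "shot" number tells which), for a name from the list of things; names that differ only in an ending like _2 or _b are one class to them, and where a whole thing is asked for, a point or a joint stands for the part that bears it (a point fixed in the world has none). Each returns a list of dicts, best first, with "conf" (0 to 1); they miss things now and then, are a little off and sometimes report something else, mostly with a low value. They report only what shows in the picture. A call takes as long as a camera call.
- ctrl.search_frame(query, picture): "extent" ([centre column, centre row, width, height] in pixels, round what is visible of it).
The state is a dict: "clock": time; "qpos": joint angles; "qd": joint speeds; "tau": joint torques, N m; "eef_pos": TCP position; "tool_rot": TCP orientation; "force": force on the tool from outside, world axes, zero at the start; "torque": the same for the moment, N m; "width": finger opening in mm.
Only numpy, scipy, OpenCV 4.12 (cv2) and the standard library are available. Lean on these libraries where they do the work, as an engineer would, in place of code of your own. Each camera call takes 0.05 s, during which the arm holds its last target. There are 200 camera calls.

## Task

First set the turned rosette from its little sloped rest into the round pocket of the board, fully home with its boss side up, and let go of it; then slide the board straight out over the block, pocket end leading, flat on the block all the way, until the dark scored line across it is exactly above the block's outer edge. So far out it tips off if released, so never let it tip and finish still holding it by its plain tail, flat and still on the block with the rosette in its pocket. Leave the other tools and things on the bench where they are.

Things in the scene. Friction and masses are not known exactly. Their poses are not given: they have to be found in the camera images.
- rosette: Turned pale-wood rosette, about 45 g: flat disc 44 mm across, 9 mm thick, with a round boss 22 mm across on the middle of one face (from 9 to 26 mm) ringed by small beads (to 12 mm). Grip it across the boss. Origin: centre of the disc's flat back; z runs out through the boss. It starts lying boss outward on the rest, its z leaning 30 degrees from vertical, roughly towards the robot.
- rest: Fixed small sloped wooden rest, 76 x 76 mm, about 57 mm high at its back; origin under its centre, the slope rises along its x (30 degrees) and faces its -x, roughly towards the robot. A 5 mm lip stops the disc's lower edge.
- block: Fixed dark wooden carving block, 170 mm long (its x), 130 mm wide (its y), 60 mm high; origin under its centre. Its +x is the outward direction, roughly the robot's left (world +y).
- block_edge (a point): Middle of the top edge of the block's outer (+x) face, 60 mm above the bench; axes as the block's.
- board: Pale wooden board 300 mm long (its x), 66 mm wide (its y), 20 mm thick (z up), about 0.28 kg, lying loose along the block's top; origin at the centre of its underside. Pocket end at +x, leading outward; carved flowers (2.5 mm proud) between pocket and scored line; the tail (-x) end is plain and at first sticks out behind the block. Grip it there across its width.
- board_line (a point): Middle of the dark scored line (2 mm wide, straight across the board's top face), 170 mm from the pocket end, 130 mm from the tail end; axes as the board's.
- board_pocket (a point): Centre of the floor of the round pocket: 46 mm across, 10 mm deep, 35 mm from the board's +x end; axes as the board's. The board is 10 mm thick below it.
- board_tail (a point): Point on the middle line of the board's top face, 20 mm from its tail end: a good place to grip across the 66 mm width.
- gouge_long: Carving gouge 230 mm long, 26 mm thick handle, lying on the bench; leave it.
- gouge_short: Carving gouge 180 mm long, 24 mm thick handle, lying on the bench; leave it.
- mallet: Wooden mallet, head 65 x 110 x 60 mm, 200 mm long overall, lying on the bench; origin under its head; leave it.
- offcut: Flat pale offcut 70 x 50 x 22 mm on the bench beyond the block's outer end; the board passes above it; leave it.
- wax_jar: Wax jar 66 mm across, 60 mm high; leave it.
- brush: Bench brush with wooden handle, lying; leave it.
- rasp: Rasp 220 mm long, 22 mm high, lying; leave it.

How it is judged (in metres and radians):
On the way:
1. the rosette sits home in the pocket, boss up, let go, before the board is slid out (horizontal distance between rosette and board_pocket below 0.005 m and z of rosette in the frame of board_pocket between -0.003 and 0.0025 m and angle between rosette's own z axis and vertical below 0.12 rad and contact force between rosette and the fingers below 0.1 N and x of board_line in the frame of block_edge below -0.06 m), for 0.2 s.
At the end, for the whole second after the job is handed in: Scored line within 6 mm of the block's outer edge; board flat on the block (0.03 rad, 4 mm), straight (0.14 rad), within 30 mm of the block's middle, still, held (over 1 N) by its tail; rosette home in the pocket (5 mm sideways, 2.5 mm height), boss up, untouched (x of board_line in the frame of block_edge between -0.006 and 0.006 m and y of board_line in the frame of block_edge between -0.03 and 0.03 m and angle between the x axis of board and the x axis of block, either way round below 0.14 rad and angle between board's own z axis and vertical below 0.03 rad and z of board in the frame of block between 0.055 and 0.064 m and contact force between board and the fingers above 1 N and x of the grasp point in the frame of board_line below 0 m and contact force between board and block above 0.5 N and contact force between rosette and the arm below 0.1 N and linear speed of board below 0.01 m/s and horizontal distance between rosette and board_pocket below 0.005 m and z of rosette in the frame of board_pocket between -0.003 and 0.0025 m and angle between rosette's own z axis and vertical below 0.12 rad); the arm keeps its last pose, push and grip.
It fails at once if the board tips (angle between board's own z axis and vertical above 0.12 rad).
It fails at once if the board is lifted off the block instead of slid (z of board in the frame of block above 0.075 m).
It fails at once if another thing on the bench is disturbed (distance of any of gouge_long, gouge_short, mallet, offcut, wax_jar, brush, rasp from where it was at the start of the episode above 0.03 m).
It also fails if it takes over 61 s, if anything falls off the work surface, if the arm or the gripper's body presses on something with over 40 N, if the wrist force passes 120 N, or if a joint passes its speed limit or range.

## Working session

There is one attempt and no reset: what is moved stays moved. The work goes in short steps, Python scripts to look and compute and a shell command to move; the robot and the scene stay as the last step left them, time stands still between calls to the robot, and variables do not carry over. Pictures are saved under pics/ and viewed, about 8 in all and at most 12, crops included, and the job is handed in when it is done.

```bash
ls; mkdir -p pics
cat > h.py <<'E'
import numpy as np, cv2
from cell import ctrl
from scipy.spatial.transform import Rotation as Ro
def cloud(im):
    K=im["camera_matrix"];d=im["depth"];h,w=d.shape
    u,v=np.meshgrid(np.arange(w),np.arange(h))
    p=cv2.undistortPoints(np.stack([u.ravel(),v.ravel()],1).astype(np.float64)[:,None],np.array(K,float),np.array([im["k1"],0,0,0,0.]))[:,0]
    z=d.ravel()[:,None]
    X=(np.hstack([p,np.ones_like(z)])*z-np.array(im["t"]))@np.array(im["R"])
    X[z[:,0]==0]=np.nan
    return X.reshape(h,w,3)
def proj(im,X):
    c=np.atleast_2d(X)@np.array(im["R"]).T+np.array(im["t"]);
    return cv2.projectPoints(c,np.zeros(3),np.zeros(3),np.array(im["camera_matrix"],float),np.array([im["k1"],0,0,0,0.]))[0][:,0]
def save(im,name,crop=None,s=1.5):
    a=im["color"][:,:,::-1]
    if crop: a=a[crop[1]:crop[3],crop[0]:crop[2]]
    cv2.imwrite("pics/"+name,cv2.resize(a,None,fx=s,fy=s,interpolation=cv2.INTER_CUBIC))
def st():
    s=ctrl.read_state();return s,np.array(s["eef_pos"]),Ro.from_euler('xyz',s["tool_rot"])
E
python3 - <<'E'
from h import *
ims={n:ctrl.get_image(n) for n in("top","side")}
a=np.vstack([ims["top"]["color"],ims["side"]["color"]])[:,:,::-1]
cv2.imwrite("pics/a.png",cv2.resize(a,(512,768))[:384]); save(ims["top"],"top.png"); save(ims["side"],"side.png")
for n,im in ims.items():
    X=cloud(im)
    for q in["rosette","rest","block","board","board_line","board_pocket","board_tail","offcut","mallet","wax_jar"]:
        r=ctrl.search_frame(q,im)
        for e in r[:2]:
            c=e["extent"];p=X[int(c[1]),int(c[0])]
            print(n,q,round(e["conf"],2),np.round(c),np.round(p))
s,p,R=st();print(s,R.as_matrix().round(3))
E
```

```text
pics
top rosette 0.56 [133. 244.  19.  12.] [468. 329.  62.]
top rest 0.72 [135. 245.  43.  33.] [466. 322.  60.]
top block 0.63 [295. 210.  72.  61.] [563. -63.  82.]
top board 0.92 [314. 200. 126.  48.] [ 586. -109.   83.]
top board_line 0.69 [313. 200. 126.  48.] [ 586. -106.   85.]
top board_pocket 0.65 [314. 201. 125.  50.] [ 583. -109.   82.]
top board_pocket 0.3 [124. 156.  85.   9.] [693. 380.  11.]
top board_tail 0.63 [314. 200. 128.  45.] [ 586. -109.   83.]
top offcut 0.81 [199. 225.  28.  30.] [519. 174.  21.]
top offcut 0.37 [314. 201. 129.  46.] [ 586. -106.   85.]
top wax_jar 0.75 [326. 143.  29.  26.] [ 733. -139.   63.]
side rosette 0.52 [206. 166.  10.  11.] [463. 323.  46.]
side rest 0.69 [206. 171.  28.  30.] [461. 319.  28.]
side rest 0.46 [265. 160.  26.  34.] [689. 348.  25.]
side block 0.83 [264. 238.  53.  66.] [537. -94.  61.]
side board 0.97 [289. 242.  81.  87.] [ 585. -147.   83.]
side board_line 0.73 [286. 240.  83.  81.] [ 580. -137.   82.]
side board_pocket 0.64 [287. 239.  80.  82.] [ 580. -137.   82.]
side board_tail 0.94 [288. 238.  84.  84.] [ 587.
[... 336 characters left out ...]
0479183,  0.62839253,  0.03850938,  1.51739516, -0.02700251,
        0.99631912, -0.02002341]), 'qd': array([-0.00059828,  0.00047781, -0.00100148, -0.00010478,  0.00125512,
        0.00070254, -0.00032356]), 'tau': array([-1.44295609e-03, -5.63297653e+01,  1.22542497e+00, -1.93781716e+01,
        1.09872135e-02,  1.72677377e-03, -1.48327933e-05]), 'eef_pos': array([211.71951219, 614.56374403, 231.31998758]), 'tool_rot': array([ 3.14158898e+00, -3.34172119e-05,  2.80973089e+00]), 'force': array([ 0.16278846,  0.28508561, -0.19600341]), 'torque': array([ 0.00532987, -0.01075591,  0.02130713]), 'width': 85.49361158448957} [[-0.945  0.326 -0.   ]
 [ 0.326  0.945  0.   ]
 [ 0.     0.    -1.   ]]
```

View top.

View pics/top.png

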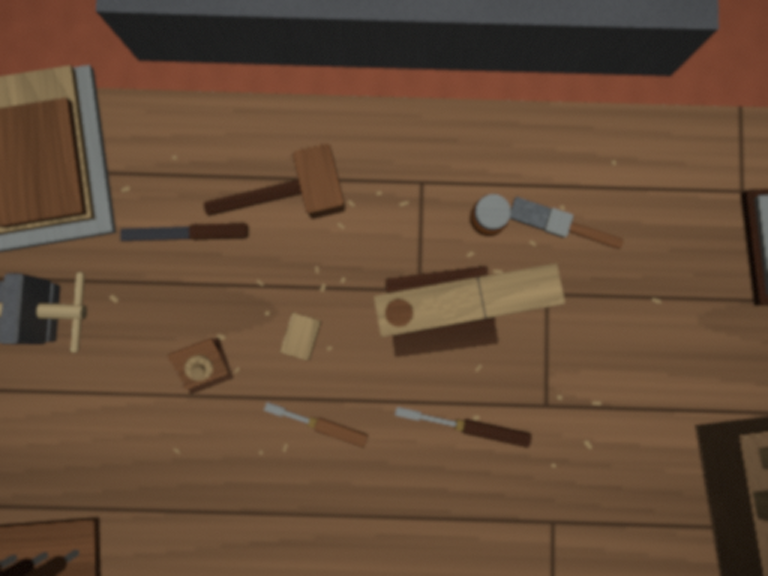

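View pics/side.png

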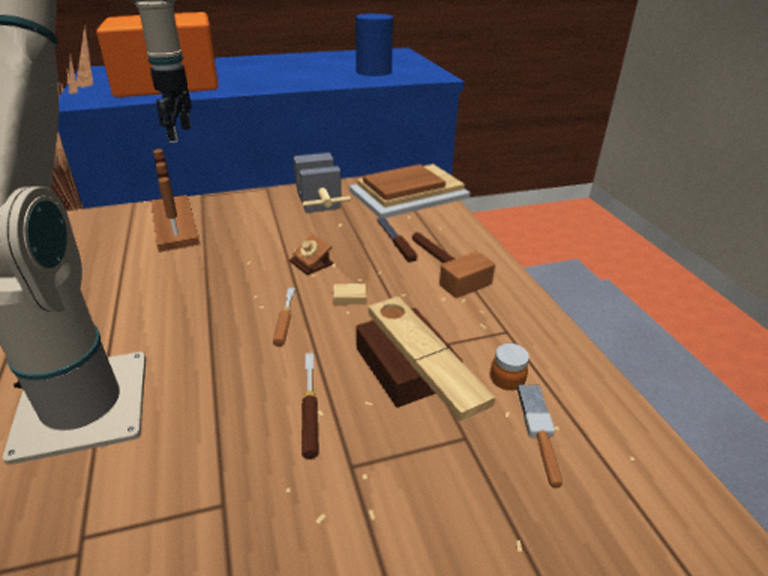

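Run:
```python
from h import *
im=ctrl.get_image("top");X=cloud(im);C=im["color"].astype(int)
def box(m):
    P=X[m][:,:2].astype(np.float32);r=cv2.minAreaRect(P);return np.round(r[0],1),np.round(r[1],1),round(r[2],1),m.sum()
near=lambda x,y,r:np.hypot(X[...,0]-x,X[...,1]-y)<r
z=X[...,2]
print("board",box(near(586,-107,190)&(z>74)&(z<92)&(X[...,0]<670)))
mb=near(565,-60,150)&(z>50)&(z<70)&(X[...,0]<680); print("block",box(mb), np.nanmedian(z[mb]))
for zz in(10,):
  m=near(466,325,60)&(z>zz);print("rest",box(m))
for n,(u,v) in dict(ros=(200,368),pocket=(399,312),line=(482,297),boardtip=(378,313),tail=(562,285),b1=(388,280),b2=(394,352),b3=(496,340)).items():
    print(n,X[int(v/1.5),int(u/1.5)].round(1))
for q in X[239:253,124:144:2,2].round(0):print(q)
print(im["R"],im["t"])
w=ctrl.get_image("wrist");s,p,R=st();Rc=np.array(w["R"]);cp=-Rc.T@w["t"]
print("cam in tool",R.inv().apply(cp-p).round(1),(R.as_matrix().T@Rc.T).round(3),w["camera_matrix"],w["k1"])
```

```text
board (array([ 586.9, -106.2]), array([ 66.3, 300.4]), 11.8, np.int64(3141))
block (array([572.1, -80.9]), array([130. , 232.8]), 9.2, np.int64(1802)) 61.336630081527
rest (array([467.8, 333.7]), array([73.6, 76.5]), 23.4, np.int64(913))
ros [465.7 325.6  64.4]
pocket [564.2   6.1  68.8]
line [ 590.9 -125.2   85.1]
boardtip [562.3  39.9  83. ]
tail [ 623.4 -274.6    1.7]
b1 [618.8  27.1  58.1]
b2 [501.1  13.6   4.3]
b3 [ 525.1 -152.    58.4]
[48. 52. 52. 53. 54. 55. 52. 48. 37. 41.]
[48. 56. 55. 56. 53. 52. 54. 47. 42. 34.]
[44. 51. 55. 51. 51. 53. 48. 49. 44. 38.]
[53. 56. 52. 52. 52. 49. 47. 49. 44. 36.]
[54. 55. 50. 54. 53. 51. 48. 48. 44. 34.]
[48. 49. 50. 56. 59. 55. 50. 47. 45. 33.]
[53. 52. 50. 61. 61. 58. 52. 45. 44. 31.]
[50. 44. 62. 63. 65. 62. 56. 40. 41. 31.]
[48. 47. 60. 60. 64. 59. 62. 44. 40. 32.]
[45. 48. 63. 64. 64. 56. 56. 44. 41. 29.]
[35. 46. 62. 65. 61. 60. 55. 38. 39. 25.]
[34. 43. 59. 59. 56. 53. 51. 33. 28. 28.]
[36. 44. 40. 60. 57. 58. 40. 36. 29. 28.]
[27. 30. 39. 53. 58. 52. 35. 31. 27. 29.]
[[ 2.80040120e-02 -9.99605650e-01  2.07854445e-03]
 [-9.95201327e-01 -2.80755320e-02 -9.37341115e-02]
 [ 9.37555037e-02  5.56360991e-04 -9.95595096e-01]] [   4.2666327   599.03016057 1052.48743837]
cam in tool [  83.7    0.5 -143.2] [[-0.    -0.947 -0.321]
 [ 1.     0.    -0.   ]
 [ 0.    -0.321  0.947]] [[317.96727265   0.         252.31828413]
 [  0.         317.96727265 186.11350417]
 [  0.           0.           1.        ]] 0.010168666837851448
```

```bash
cat >> h.py <<'E'
def togo(P,z,y):
    """remaining shift (30mm units, current tool axes) and rotvec (6deg units)"""
    s,p,R=st();z=np.array(z,float);z/=np.linalg.norm(z);y=np.array(y,float);y-=z*(y@z);y/=np.linalg.norm(y)
    T=Ro.from_matrix(np.stack([np.cross(y,z),y,z],1))
    rv=np.degrees((R.inv()*T).as_rotvec())/6
    print("t",round(s["clock"],2),"p",p.round(1),"shift",(R.inv().apply(np.array(P)-p)/30).round(3),"shift in target axes",(T.inv().apply(np.array(P)-p)/30).round(3),"rot",rv.round(3),"w",round(s["width"],1),"F",np.round(s["force"],1))
E
python3 -m crank '[[[-0.88,-0.76,0.07,0,0,0],[-0.88,-0.76,0.07,0,0,0],[-0.88,-0.76,0.07,0,0,0],[-0.88,-0.76,0.07,0,0,0],[-0.88,-0.76,0.07,0,0,0],[-0.88,-0.76,0.07,0,0,0],[-0.88,-0.76,0.07,0,0,0],[-0.88,-0.76,0.07,0,0,0],[-0.88,-0.76,0.07,0,0,0],[-0.88,-0.76,0.07,0,0,0],[-0.88,-0.76,0.07,0,0,0],[-0.88,-0.76,0.07,0,0,0]]]' -1
python3 -c "
from h import *
togo([563,6,190],[0,0,-1],[-.204,.979,0])"
```

```text
clock: 2.2
eef_pos: [426.2, 250.2, 203.0]
tool_rot: [3.13, -0.004, 2.829]
force: [-0.2, 0.4, 0.5]
width: 85.7
t 2.2 p [426.2 250.2 203. ] shift [-6.843 -6.349  0.332] shift in target axes [-2.805 -8.899  0.433] rot [ 1.210e-01 -4.000e-03 -4.944e+00] w 85.7 F [-0.2  0.4  0.5]
```

```bash
python3 -m crank '[[[-0.7,-0.78,0.04,0.01,0,-0.55],[-0.66,-0.8,0.04,0.01,0,-0.55],[-0.62,-0.82,0.04,0.01,0,-0.55],[-0.58,-0.84,0.04,0.01,0,-0.55],[-0.54,-0.86,0.04,0.01,0,-0.55],[-0.5,-0.88,0.04,0.01,0,-0.55],[-0.46,-0.9,0.04,0.01,0,-0.55],[-0.42,-0.92,0.04,0.01,0,-0.55],[-0.38,-0.93,0.04,0.01,0,-0.55],[0,0,0,0,0,0],[0,0,0,0,0,0]]]'
python3 - <<'E'
from h import *
togo([563,6,190],[0,0,-1],[-.204,.979,0])
im=ctrl.get_image("wrist");save(im,"w1.png")
X=cloud(im);np.savez("w1.npz",X=X,c=im["color"])
for q in["board_pocket","block","board_line"]:
    for e in ctrl.search_frame(q,im)[:2]:
        c=e["extent"];print(q,round(e["conf"],2),np.round(c),X[int(c[1]),int(c[0])].round())
E
```

```text
clock: 3.12
eef_pos: [564.8, -17.7, 191.3]
tool_rot: [-3.139, 0.007, -2.925]
force: [-0.8, 1.0, -0.7]
width: 85.3
t 3.12 p [564.8 -17.7 191.3] shift [-0.111  0.785  0.043] shift in target axes [-0.102  0.787  0.044] rot [-0.025  0.071  0.107] w 85.3 F [-0.8  1.  -0.7]
board_pocket 0.58 [165. 179. 330.  81.] [577. -89.  83.]
block 0.9 [200. 164. 207. 152.] [559. -63.  81.]
board_line 0.58 [163. 182. 326.  86.] [579. -90.  82.]
```

View pics/w1.png

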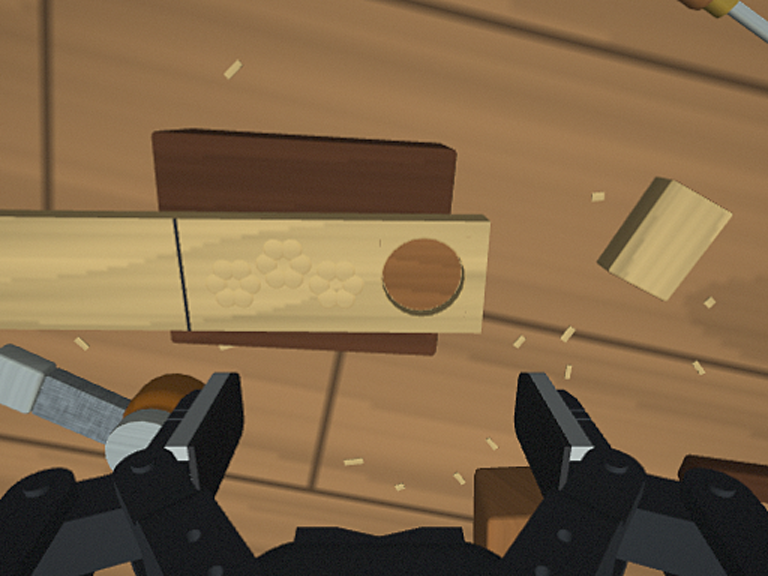

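```bash
cat >> h.py <<'E'
def rays(im,uv):
    p=cv2.undistortPoints(np.array(uv,float)[:,None],np.array(im["camera_matrix"],float),np.array([im["k1"],0,0,0,0.]))[:,0]
    R=np.array(im["R"]);return -R.T@np.array(im["t"]),np.hstack([p,np.ones((len(p),1))])@R
def onplane(im,uv,z0):
    o,d=rays(im,uv);return o+d*((z0-o[2])/d[:,2])[:,None]
E
python3 - <<'E'
from h import *
im=ctrl.get_image("wrist");X=cloud(im);C=im["color"].astype(int)
print(C[184,282],C[160,282],C[204,282],C[200,100],C[120,200])
x=X[150:215,:,:]; b=X[150:215,20:240].reshape(-1,3); print("board z med",np.nanmedian(b[:,2]), "floor",np.nanmedian(X[175:190,272:292,2]))
bl=X[95:135,110:295,2];print("block z",np.nanmedian(bl))
b_top=(C[...,2]>75)&(C[...,1]>115); 
roi=np.zeros(b_top.shape,np.uint8);roi[152:216,248:318]=1
m=((~b_top)&(roi>0)).astype(np.uint8);m=cv2.morphologyEx(m,cv2.MORPH_OPEN,np.ones((3,3)))
cs=cv2.findContours(m,0,cv2.CHAIN_APPROX_NONE)[0];c=max(cs,key=cv2.contourArea)[:,0]
print(cv2.boundingRect(c),cv2.fitEllipse(c))
P=onplane(im,c,80)[:,:2]
A=np.c_[2*P,np.ones(len(P))];s=np.linalg.lstsq(A,(P**2).sum(1),rcond=None)[0];r=np.sqrt(s[2]+s[0]**2+s[1]**2)
res=np.hypot(*(P-s[:2]).T)-r;print("pocket",s[:2],r,res.std())
# board rect
B=(X[...,2]>77)&(X[...,2]<88)&(np.arange(512)[None]<330)
ce=cv2.minAreaRect(X[B][:,:2].astype(np.float32));print("board",ce)
print("line",onplane(im,np.array([[176,219],[187.5,330]])/1.5,80))
print("block edge",onplane(im,np.array([[456,150],[436,353]])/1.5,60), "block near corner",onplane(im,np.array([[152,132],[456,150]])/1.5,60))
E
```

```text
[133  93  58] [143  97  57] [136  92  57] [196 172 118] [82 54 41]
board z med 80.91242621535247 floor 71.1051630470552
block z 60.64462956309956
(252, 160, 54, 51) ((278.15655517578125, 184.785400390625), (50.41968536376953, 52.37354278564453), 78.37511444091797)
pocket [562.24981508   7.58087752] 22.28563306480638 0.5322941462274856
board ((583.6829833984375, -92.91943359375), (67.5751953125, 276.56317138671875), 11.923794746398926)
line [[ 558.11823009 -127.75355314   80.        ]
 [ 622.93130535 -115.70092868   80.        ]]
block edge [[490.82226312  13.25766232  60.        ]
 [615.22700061  34.94740983  60.        ]] block near corner [[ 518.34984133 -152.04219738   60.        ]
 [ 490.82226312   13.25766232   60.        ]]
```

```bash
python3 -c "
from h import *
togo([420,307,140],[.46,.195,-.866],[-.39,.92,0])"
```

```text
t 3.37 p [564.  -14.7 191.6] shift [ 2.335 11.521  1.679] shift in target axes [ 1.061 11.747  1.374] rot [-0.473 -4.917 -1.665] w 85.4 F [-0.5  0.5 -0.1]
```

```bash
python3 -m crank '[[[0.2,0.95,0.14,-0.05,-0.6,-0.2],[0.2,0.98,0.14,-0.05,-0.6,-0.2],[0.18,1,0.13,-0.05,-0.6,-0.2],[0.16,1,0.13,-0.05,-0.6,-0.2],[0.15,1,0.12,-0.05,-0.6,-0.2],[0.13,1,0.12,-0.05,-0.6,-0.2],[0.12,1,0.12,-0.05,-0.6,-0.2],[0.1,1,0.12,-0.05,-0.6,-0.2],[0.1,1,0.11,0,-0.2,0],[0.1,1,0.11,0,0,0],[0.1,1,0.11,0,0,0],[0.1,0.8,0.11,0,0,0]]]'
python3 -m crank '[[[0,0,0,0,0,0],[0,0,0,0,0,0]]]'
python3 - <<'E'
from h import *
togo([420,307,140],[.46,.195,-.866],[-.39,.92,0])
im=ctrl.get_image("wrist");save(im,"w2.png")
X=cloud(im);np.savez("w2.npz",X=X,**im)
for q in["rosette","rest"]:
    for e in ctrl.search_frame(q,im)[:2]:
        c=e["extent"];print(q,round(e["conf"],2),np.round(c),X[int(c[1]),int(c[0])].round())
E
```

```text
clock: 4.37
eef_pos: [460.2, 203.8, 145.8]
tool_rot: [-3.105, 0.307, -2.815]
force: [0.9, -0.5, 1.1]
width: 85.3
clock: 4.53
eef_pos: [455.7, 213.2, 145.8]
tool_rot: [-3.109, 0.307, -2.8]
force: [-0.0, -0.8, -0.0]
width: 85.1
t 4.53 p [455.7 213.2 145.8] shift [0.127 3.349 0.052] shift in target axes [-0.012  3.344  0.228] rot [-0.535 -2.072 -0.483] w 85.1 F [-0.  -0.8 -0. ]
rosette 0.76 [386. 201.  58.  56.] [456. 323.  58.]
rest 0.79 [380. 190. 103. 106.] [458. 325.  40.]
```

View pics/w2.png

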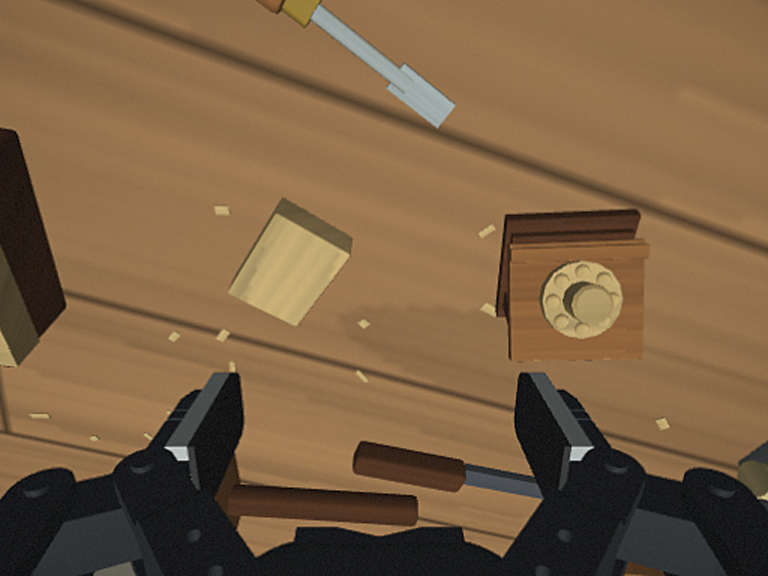

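```bash
cat > ros.py <<'E'
from h import *
def measure(im,X,c0,verbose=1):
    near=np.linalg.norm(X-np.array(c0),axis=2)<60
    P=X[near&(X[...,2]>12)]
    # RANSAC slope plane ~30deg
    rng=np.random.default_rng(0);best=0
    for _ in range(600):
        a,b,c=P[rng.choice(len(P),3,replace=False)];n=np.cross(b-a,c-a);l=np.linalg.norm(n)
        if l<50:continue
        n/=l;n*=np.sign(n[2])
        if not .78<n[2]<.93:continue
        k=(abs((P-a)@n)<1.2).sum()
        if k>best:best=k;n0,a0=n,a
    I=P[abs((P-a0)@n0)<1.5];m=I.mean(0);n=np.linalg.svd(I-m,full_matrices=False)[2][2];n*=np.sign(n[2])
    h=(P-m)@n
    T=P[(h>22)&(h<32)];D=P[(h>5)&(h<15)]
    def circ(Q):
        e1=np.cross(n,[0,0,1]);e1/=np.linalg.norm(e1);e2=np.cross(n,e1)
        q=np.c_[(Q-m)@e1,(Q-m)@e2].astype(np.float32);(cx,cy),r=cv2.minEnclosingCircle(q)
        return m+cx*e1+cy*e2,r,q.mean(0)[0]*e1+q.mean(0)[1]*e2+m
    t=circ(T);d=circ(D)
    print("n",n.round(3),"tilt",np.degrees(np.arccos(n[2])).round(1),"yaw",np.degrees(np.arctan2(-n[1],-n[0])).round(1),"inl",best,len(P))
    print("boss top mean",t[2].round(1),"circ",t[0].round(1),t[1].__round__(1),"h",np.median((T-m)@n).round(1))
    print("disc circ",d[0].round(1),round(d[1],1)," back centre from boss:",(t[2]-n*((t[2]-m)@n)).round(1),"from disc",d[0].round(1))
    return n,m,t,d
E
python3 - <<'E'
from ros import *
d=np.load("w2.npz");measure(d,d["X"],[458,325,45])
E
```

```text
n [-0.462 -0.192  0.866] tilt 30.0 yaw 22.6 inl 3567 7587
boss top mean [466.8 334.8  36.3] circ [466.9 335.5  36.5] 11.2 h 25.6
disc circ [453.5 330.   28.1] 38.6  back centre from boss: [466.8 334.8  36.3] from disc [453.5 330.   28.1]
```

```bash
python3 -c "
from h import *
togo([429.8,319.4,105.6],[.462,.192,-.866],[-.384,.923,0])"
python3 -m crank '[[[0.0,0.7,0.25,-0.15,-0.6,-0.12],[0.0,0.7,0.25,-0.15,-0.6,-0.12],[0.0,0.7,0.25,-0.15,-0.6,-0.12],[0,0.7,0.22,-0.13,-0.5,-0.12],[0,0.6,0.2,-0.1,-0.3,-0.1],[0,0.5,0.2,0,0,0],[0,0,0,0,0,0]]]' -0.2
python3 -c "
from h import *
togo([429.8,319.4,105.6],[.462,.192,-.866],[-.384,.923,0])"
```

```text
t 4.68 p [457.  211.  145.9] shift [0.082 3.753 1.264] shift in target axes [0.195 3.685 1.439] rot [-0.526 -2.073 -0.467] w 85.8 F [-0.3  0.2  0.2]
clock: 5.27
eef_pos: [450.4, 259.6, 120.3]
tool_rot: [-3.095, 0.435, -2.778]
force: [-0.3, 1.0, 0.1]
width: 51.4
t 5.27 p [450.4 259.6 120.3] shift [0.144 2.127 0.374] shift in target axes [0.13  2.104 0.49 ] rot [-0.579 -0.858 -0.24 ] w 51.4 F [-0.3  1.   0.1]
```

```bash
python3 -m crank '[[[0.03,0.6,0.15,-0.2,-0.3,-0.1],[0.03,0.6,0.15,-0.2,-0.3,-0.1],[0.03,0.6,0.12,-0.2,-0.25,-0.1],[0.03,0.6,0.12,-0.15,-0.25,-0.1],[0.03,0.4,0.12,-0.15,-0.15,0],[0,0.2,0.1,-0.1,-0.1,0],[0,0,0,0,0,0],[0,0,0,0,0,0]]]'
python3 - <<'E'
from ros import *
togo([429.8,319.4,105.6],[.462,.192,-.866],[-.384,.923,0])
im=ctrl.get_image("wrist");X=cloud(im);measure(im,X,[458,328,45])
togo([429.8,319.4,105.6],[.462,.192,-.866],[-.384,.923,0])
E
```

```text
clock: 5.93
eef_pos: [435.2, 334.2, 98.8]
tool_rot: [3.115, 0.588, -2.749]
force: [0.2, -0.8, 0.7]
width: 51.2
t 5.93 p [435.2 334.2  98.8] shift [ 0.171 -0.377 -0.397] shift in target axes [ 0.196 -0.387 -0.375] rot [ 0.246  0.611 -0.006] w 51.2 F [ 0.2 -0.8  0.7]
n [-0.46  -0.192  0.867] tilt 29.9 yaw 22.6 inl 4745 10751
boss top mean [465.5 335.6  35.9] circ [466.2 335.8  36.4] 11.1 h 25.7
disc circ [453.1 330.2  28.2] 38.9  back centre from boss: [465.5 335.6  35.9] from disc [453.1 330.2  28.2]
t 5.98 p [435.5 334.   98.9] shift [ 0.176 -0.367 -0.395] shift in target axes [ 0.201 -0.377 -0.373] rot [ 0.241  0.614 -0.01 ] w 51.2 F [ 0.5 -0.9 -0.1]
```

```bash
python3 -m crank '[[[0.18,-0.35,0.3,0.24,0.6,0],[0.1,-0.1,0.3,0.05,0.1,0],[0.05,-0.05,0.2,0,0,0],[0,0,0,0,0,0],[0,0,0,0,0,0]]]'
python3 - <<'E'
from h import *
n=np.array([-.462,-.192,.866]);b=np.array([466,335.5,36.2])
togo(b+50*n,-n,[-.384,.923,0]);togo(b+13*n,-n,[-.384,.923,0])
E
```

```text
clock: 6.4
eef_pos: [449.0, 317.2, 73.6]
tool_rot: [-3.132, 0.517, -2.754]
force: [-0.4, 1.1, -0.4]
width: 51.4
t 6.4 p [449.  317.2  73.6] shift [-0.03   0.342 -0.213] shift in target axes [-0.034  0.345 -0.209] rot [-0.119 -0.063 -0.057] w 51.4 F [-0.4  1.1 -0.4]
t 6.4 p [449.  317.2  73.6] shift [-0.039  0.358  1.02 ] shift in target axes [-0.034  0.345  1.025] rot [-0.119 -0.063 -0.057] w 51.4 F [-0.4  1.1 -0.4]
```

```bash
python3 -m crank '[[[-0.03,0.25,0,-0.12,-0.06,-0.05],[0,0.05,0,0,0,0],[0,0,0,0,0,0],[0,0,0,0,0,0]]]'
python3 - <<'E'
from h import *
n=np.array([-.462,-.192,.866]);b=np.array([466,335.5,36.2])
togo(b+13*n,-n,[-.384,.923,0])
E
```

```text
clock: 6.73
eef_pos: [444.5, 326.8, 73.7]
tool_rot: [3.139, 0.523, -2.746]
force: [-0.6, -0.9, 0.6]
width: 51.0
t 6.73 p [444.5 326.8  73.7] shift [-0.045 -0.01   1.037] shift in target axes [-0.045 -0.007  1.037] rot [ 0.031 -0.004  0.011] w 51.0 F [-0.6 -0.9  0.6]
```

```bash
python3 -m crank '[[[-0.03,0,0.3,0.03,0,0],[-0.01,0,0.3,0,0,0],[0,0,0.2,0,0,0],[0,0,0.1,0,0,0],[0,0,0,0,0,0],[0,0,0,0,0,0]]]'
python3 - <<'E'
from h import *
n=np.array([-.462,-.192,.866]);b=np.array([466,335.5,36.2])
togo(b+13*n,-n,[-.384,.923,0])
E
```

```text
clock: 7.23
eef_pos: [459.3, 333.5, 48.0]
tool_rot: [-3.141, 0.524, -2.746]
force: [1.1, -0.1, 0.4]
width: 51.1
t 7.23 p [459.3 333.5  48. ] shift [-0.004 -0.025  0.022] shift in target axes [-0.004 -0.025  0.022] rot [ 0.001 -0.002  0.014] w 51.1 F [ 1.1 -0.1  0.4]
```

Right at the boss; close.

```bash
python3 -m crank '[[[0,0,0,0,0,0],[0,0,0,0,0,0],[0,0,0,0,0,0],[0,0,0,0,0,0],[0,0,0,0,0,0],[0,0,0,0,0,0],[0,0,0,0,0,0],[0,0,0,0,0,0]]]' 1
python3 - <<'E'
from h import *
n=np.array([-.462,-.192,.866]);b=np.array([466,335.5,36.2])
togo(b+13*n,-n,[-.384,.923,0])
im=ctrl.get_image("wrist");save(im,"w3.png",(150,180,362,384),2.5)
E
```

```text
clock: 7.9
eef_pos: [458.8, 333.2, 48.6]
tool_rot: [-3.141, 0.524, -2.745]
force: [0.3, -0.7, -0.8]
width: 18.6
t 7.9 p [458.8 333.2  48.6] shift [-0.011 -0.022  0.049] shift in target axes [-0.011 -0.022  0.049] rot [ 0.003 -0.003  0.019] w 18.6 F [ 0.3 -0.7 -0.8]
```

View pics/w3.png

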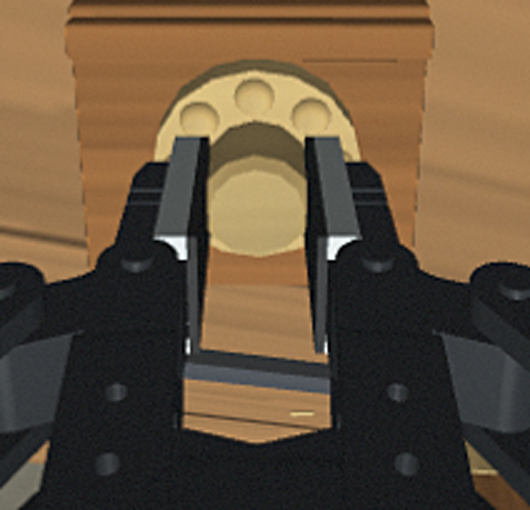

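```bash
python3 -m crank '[[[0,0,-0.3,0,0,0],[0,0,-0.5,0,0,0],[0,0,-0.6,0,0,0],[0,0,-0.6,0,0,0],[0,0,-0.6,0,0,0],[0,0,-0.6,0,0,0],[0,0,-0.5,0,0,0],[0,0,0,0,0,0]]]'
python3 - <<'E'
from h import *
b=np.array([562.2,7.6,80])
togo(b+[0,0,60],[0,0,-1],[-.204,.979,0])
im=ctrl.get_image("wrist");save(im,"w4.png",(150,180,362,384),2.5)
X=cloud(im);s,p,R=st();T=R.inv().apply((X-p).reshape(-1,3)).reshape(X.shape);np.savez("w4.npz",T=T,**im)
m=(abs(T[...,0])<30)&(abs(T[...,1])<30)&(T[...,2]>-30)&(T[...,2]<20)
for lo,hi in((-30,-15),(-15,-10),(-10,-5),(-5,0),(0,3),(3,6),(6,14)):
    q=T[m&(T[...,2]>lo)&(T[...,2]<hi)]
    if len(q):print(lo,hi,len(q),q.min(0).round(1),q.max(0).round(1),q.mean(0).round(1))
E
```

```text
clock: 8.62
eef_pos: [402.1, 309.5, 149.7]
tool_rot: [-3.141, 0.52, -2.745]
force: [0.3, -0.5, 1.2]
width: 18.8
t 8.62 p [402.1 309.5 149.7] shift [ -0.74  -11.345   0.799] shift in target axes [ -3.172 -10.942   0.322] rot [0.472 4.954 1.781] w 18.8 F [ 0.3 -0.5  1.2]
-30 -15 1282 [-11.  -21.8 -30. ] [ 12.2  24.4 -15. ] [  7.7   1.4 -22.9]
-15 -10 1638 [-11.7 -21.6 -15. ] [ 11.9  24.2 -10. ] [  1.8   1.4 -12.7]
-10 -5 370 [  4.3 -19.9 -10. ] [11.6 22.6 -5. ] [ 8.9  0.9 -7.8]
-5 0 168 [-11.3  -8.   -5. ] [10.3 10.8 -0. ] [ 8.   1.3 -2.5]
0 3 515 [-21.4 -18.6   0. ] [20.4 20.9  3. ] [11.5  1.6  1.9]
3 6 1307 [-23.4 -20.    3. ] [21.2 22.7  6. ] [10.6  1.2  4.1]
6 14 274 [  6.5 -19.2   6. ] [21.2 21.4 12.6] [17.2  1.2  8.8]
```

View pics/w4.png

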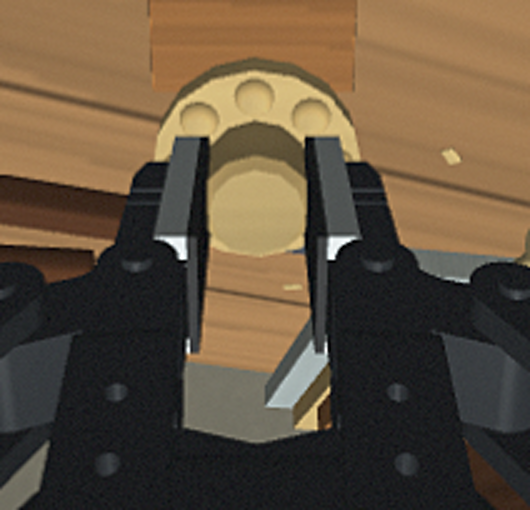

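```bash
python3 - <<'E'
from h import *
d=np.load("w4.npz");T=d["T"]
m=(T[...,2]>-15.5)&(T[...,2]<-10.5)&(abs(T[...,1]-1.35)<10)&(abs(T[...,0])<14)
for g in (4,7,9.2):
  q=T[m&(abs(T[...,1]-1.35)<g)];print(len(q),q.min(0).round(1),q.max(0).round(1),q.mean(0).round(2))
q=T[m];print(cv2.minEnclosingCircle(q[:,:2].astype(np.float32)))
# disc far(-x) edge fit
m=(T[...,2]>2)&(T[...,2]<6)&(abs(T[...,1]-1.35)<25)&(abs(T[...,0])<30)
print(cv2.minEnclosingCircle(T[m][:,:2].astype(np.float32)),np.median(T[m][:,2]))
E
python3 -m crank '[[[-0.1,-0.7,-0.15,0.05,0.7,0.25],[-0.1,-0.8,-0.1,0.05,0.7,0.25],[-0.15,-0.9,-0.05,0.05,0.7,0.25],[-0.18,-0.9,0,0.05,0.7,0.25],[-0.2,-0.9,0,0.05,0.7,0.25],[-0.22,-0.9,0,0.05,0.7,0.25],[-0.22,-0.9,0,0.05,0.6,0.25],[-0.25,-0.9,0,0,0.3,0.1],[-0.25,-0.9,0,0,0,0],[-0.25,-0.9,0,0,0,0],[0,0,0,0,0,0]]]'
python3 -c "
from h import *
togo([562.5,6.3,140],[0,0,-1],[-.204,.979,0])"
```

```text
627 [-11.7  -2.6 -14.6] [ 10.4   5.3 -10.5] [  0.49   1.37 -12.79]
1075 [-11.7  -5.6 -14.6] [ 10.4   8.3 -10.5] [  0.39   1.35 -12.76]
1280 [-11.7  -7.6 -14.6] [ 10.4  10.5 -10.5] [  0.34   1.33 -12.72]
((0.517479419708252, 1.452778697013855), 14.793861389160156)
((-1.0021556615829468, 1.1804108619689941), 22.349672317504883) 3.8798542024012628
clock: 9.58
eef_pos: [498.9, 131.1, 159.1]
tool_rot: [-3.11, 0.187, -2.867]
force: [-0.1, -1.2, -0.2]
width: 18.8
t 9.58 p [498.9 131.1 159.1] shift [-0.775 -4.551  0.939] shift in target axes [-1.226 -4.504  0.636] rot [-0.241  1.798  0.634] w 18.8 F [-0.1 -1.2 -0.2]
```

```bash
python3 -m crank '[[[-0.15,-0.6,0.05,-0.03,0.5,0.15],[-0.2,-0.7,0.05,-0.03,0.5,0.15],[-0.2,-0.7,0.1,-0.03,0.4,0.15],[-0.22,-0.7,0.1,-0.03,0.3,0.1],[-0.2,-0.6,0.1,0,0.2,0.1],[-0.2,-0.5,0.1,0,0.1,0.05],[0,0,0,0,0,0],[0,0,0,0,0,0]]]'
python3 -c "
from h import *
togo([562,6.2,115],[0,0,-1],[-.204,.979,0])"
```

```text
clock: 10.25
eef_pos: [559.0, 18.7, 139.6]
tool_rot: [-3.13, -0.048, -2.954]
force: [-0.7, 0.6, -0.1]
width: 18.8
t 10.25 p [559.   18.7 139.6] shift [-0.06  -0.419  0.821] shift in target axes [-0.013 -0.429  0.818] rot [-0.109 -0.458 -0.17 ] w 18.8 F [-0.7  0.6 -0.1]
```

```bash
python3 -m crank '[[[-0.04,-0.3,0.2,-0.11,-0.45,-0.15],[0,-0.08,0.2,0,0,0],[0,-0.03,0.2,0,0,0],[0,0,0,0,0,0],[0,0,0,0,0,0]]]'
python3 -c "
from h import *
togo([562,6.2,115],[0,0,-1],[-.204,.979,0])"
```

```text
clock: 10.67
eef_pos: [559.1, 10.9, 118.9]
tool_rot: [3.139, -0.006, -2.933]
force: [-0.9, 1.1, -0.4]
width: 18.9
t 10.67 p [559.1  10.9 118.9] shift [-0.063 -0.173  0.13 ] shift in target axes [-0.062 -0.173  0.13 ] rot [ 0.02  -0.054  0.031] w 18.9 F [-0.9  1.1 -0.4]
```

```bash
python3 -m crank '[[[-0.06,-0.15,0.15,0.02,-0.05,0.03],[0,0,0.2,0,0,0],[0,0,0.15,0,0,0],[0,0,0,0,0,0],[0,0,0,0,0,0]]]'
python3 - <<'E'
from h import *
togo([562,6.2,97],[0,0,-1],[-.204,.979,0])
im=ctrl.get_image("wrist");save(im,"w5.png",(110,150,402,384),2.5)
E
```

```text
clock: 11.08
eef_pos: [562.5, 9.7, 103.0]
tool_rot: [3.141, 0.001, -2.933]
force: [-0.2, 0.2, -0.9]
width: 18.6
t 11.08 p [562.5   9.7 103. ] shift [ 0.041 -0.112  0.199] shift in target axes [ 0.04  -0.112  0.199] rot [0.004 0.006 0.032] w 18.6 F [-0.2  0.2 -0.9]
```

View pics/w5.png

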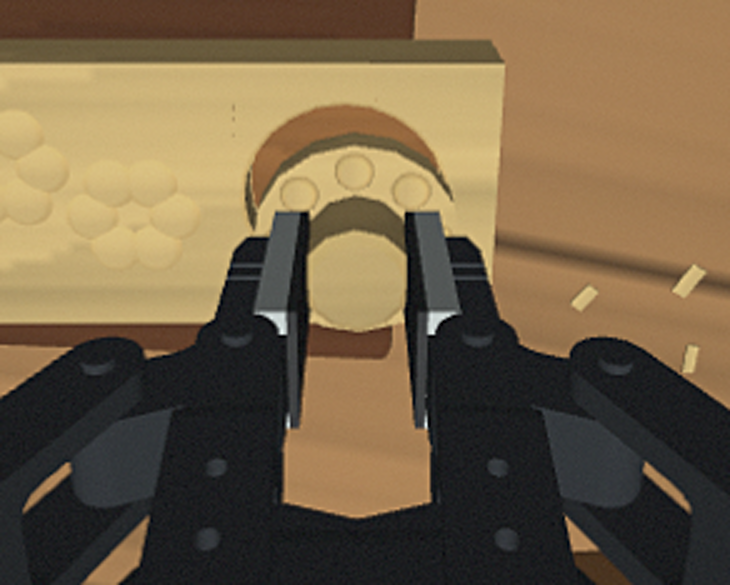

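Run:
```python
from h import *
im=ctrl.get_image("wrist");s,p,R=st()
C=im["color"].astype(int)
print(p)
col=C[180:225,250];print([tuple(c) for c in col])
f=lambda c,r,z:R.inv().apply(onplane(im,[[c/2.5+110,r/2.5+150]],z)-p).round(2)
print("rim",f(345,104,80),"left",f(247,190,80),"face edge",f(352,148,p[2]-4),"back edge",f(352,134,p[2]-13))
```

```text
[562.52211347   9.60576708 103.16636214]
[(np.int64(199), np.int64(175), np.int64(118)), (np.int64(200), np.int64(175), np.int64(117)), (np.int64(203), np.int64(178), np.int64(120)), (np.int64(204), np.int64(178), np.int64(120)), (np.int64(204), np.int64(179), np.int64(120)), (np.int64(205), np.int64(181), np.int64(122)), (np.int64(205), np.int64(177), np.int64(120)), (np.int64(206), np.int64(181), np.int64(124)), (np.int64(202), np.int64(178), np.int64(120)), (np.int64(208), np.int64(182), np.int64(124)), (np.int64(201), np.int64(179), np.int64(117)), (np.int64(195), np.int64(168), np.int64(109)), (np.int64(169), np.int64(131), np.int64(83)), (np.int64(151), np.int64(102), np.int64(61)), (np.int64(155), np.int64(107), np.int64(62)), (np.int64(156), np.int64(109), np.int64(66)), (np.int64(152), np.int64(105), np.int64(62)), (np.int64(149), np.int64(105), np.int64(61)), (np.int64(148), np.int64(102), np.int64(61)), (np.int64(147), np.int64(102), np.int64(62)), (np.int64(151), np.int64(104), np.int64(65)), (np.int64(152), np.int64(105), np.int64(63)), (np.int64(143), np.int64(101), np.
[... 454 characters left out ...]
 np.int64(104)), (np.int64(202), np.int64(175), np.int64(116)), (np.int64(209), np.int64(183), np.int64(121)), (np.int64(208), np.int64(182), np.int64(123)), (np.int64(207), np.int64(182), np.int64(124)), (np.int64(206), np.int64(180), np.int64(122)), (np.int64(208), np.int64(183), np.int64(123)), (np.int64(208), np.int64(181), np.int64(125)), (np.int64(207), np.int64(182), np.int64(123)), (np.int64(207), np.int64(181), np.int64(124)), (np.int64(207), np.int64(182), np.int64(124)), (np.int64(207), np.int64(183), np.int64(125)), (np.int64(204), np.int64(177), np.int64(118))]
rim [[23.82 -1.36 23.15]] left [[  2.77 -24.03  23.16]] face edge [[21.33  0.29  3.98]] back edge [[20.73  0.24 12.98]]
```

```bash
cat > fit.py <<'E'
from h import *
from scipy.optimize import least_squares
im=ctrl.get_image("wrist");s,p,R=st();C=im["color"].astype(int)
pale=(C[...,1]>125)
def edge(cols,rows,down):
    out=[]
    for c in cols:
        v=C[rows[0]:rows[1],c,1].astype(float);g=np.diff(v)
        i=np.argmin(g) if down else np.argmax(g)
        # subpixel centroid
        j=np.arange(max(i-2,0),min(i+3,len(g)));w=np.clip(-g[j] if down else g[j],0,None);out.append([c,rows[0]+(j*w).sum()/w.sum()+.5])
    return np.array(out)
def fit(uv,z,r):
    q=(R.inv().apply(onplane(im,uv,z)-p))[:,:2]
    f=lambda c:np.hypot(*(q-c).T)-r
    s=least_squares(f,[0,0],loss="soft_l1",f_scale=.3);print(s.x.round(2),"res",np.abs(f(s.x)).round(2)[::4]);return s.x
a=edge(range(222,278),(182,200),True);b=edge(range(226,276),(198,216),False)
A=fit(a,80,23);B=fit(b,p[2]-3.9,22);print("move tool mm",A-B, (A-B)/30, "z",p[2])
E
python3 fit.py
```

```text
[ 1.05 -1.55] res [0.57 0.02 0.06 0.04 0.05 0.1  0.05 0.02 0.07 0.11 0.15 0.08 0.12 3.4 ]
[-0.1   0.94] res [7.87 0.16 0.18 0.08 0.11 0.08 0.17 0.   0.15 0.   0.16 0.07 0.1 ]
move tool mm [ 1.15037725 -2.49579859] [ 0.03834591 -0.08319329] z 103.31274477325225
```

```bash
python3 -m crank '[[[0.038,-0.08,0.1,0,0,0.03],[0,0,0.1,0,0,0],[0,0,0,0,0,0],[0,0,0,0,0,0]]]'
python3 - <<'E'
from h import *
togo([562,6.2,97],[0,0,-1],[-.204,.979,0])
E
python3 fit.py
```

```text
clock: 11.57
eef_pos: [562.3, 6.4, 97.2]
tool_rot: [-3.141, 0.002, -2.937]
force: [0.0, 0.2, -1.3]
width: 18.7
t 11.57 p [562.3   6.4  97.2] shift [ 0.012 -0.003  0.008] shift in target axes [ 0.012 -0.003  0.008] rot [-0.001  0.02  -0.01 ] w 18.7 F [ 0.   0.2 -1.3]
[ 0.62 -0.1 ] res [9.21 9.62 9.01 8.26 0.6  0.71 0.75 0.58 0.33 0.41 0.11 0.1  0.69 9.65]
[-0.27  0.78] res [3.81 0.18 0.18 0.12 0.11 0.11 0.17 0.   0.16 0.01 0.16 0.08 0.11]
move tool mm [ 0.89008449 -0.87533497] [ 0.02966948 -0.02917783] z 97.23412470374475
```

```bash
python3 -m crank '[[[0.017,0.01,0.1,0,0,0],[0,0,0.1,0,0,0],[0,0,0.08,0,0,0],[0,0,0,0,0,0],[0,0,0,0,0,0]]]'
python3 - <<'E'
from h import *
togo([562,6.6,83],[0,0,-1],[-.204,.979,0])
E
```

```text
clock: 12.03
eef_pos: [561.7, 6.7, 87.9]
tool_rot: [3.142, 0.002, -2.937]
force: [0.1, 0.4, 0.2]
width: 18.8
t 12.03 p [561.7   6.7  87.9] shift [-0.008 -0.005  0.165] shift in target axes [-0.008 -0.005  0.165] rot [ 0.     0.021 -0.009] w 18.8 F [0.1 0.4 0.2]
```

```bash
python3 -m crank '[[[0,0,0.08,0,0,0],[0,0,0.05,0,0,0],[0,0,0,0,0,0],[0,0,0,0,0,0]]]'
python3 -c "
from h import *
togo([562,6.6,83],[0,0,-1],[-.204,.979,0])"
```

```text
clock: 12.37
eef_pos: [562.1, 6.9, 85.0]
tool_rot: [-3.141, 0.003, -2.937]
force: [0.5, 1.3, -0.7]
width: 19.2
t 12.37 p [562.1   6.9  85. ] shift [ 0.007 -0.01   0.067] shift in target axes [ 0.007 -0.01   0.067] rot [-0.008  0.03  -0.009] w 19.2 F [ 0.5  1.3 -0.7]
```

```bash
python3 -m crank '[[[0,0,0.08,0,0,0],[0,0,0.05,0,0,0],[0,0,0,0,0,0]]]'
python3 -c "
from h import *
togo([562,6.6,83],[0,0,-1],[-.204,.979,0])"
```

```text
clock: 12.62
eef_pos: [562.5, 7.1, 85.4]
tool_rot: [-3.137, 0.004, -2.937]
force: [1.4, -0.5, -0.5]
width: 19.0
t 12.62 p [562.5   7.1  85.4] shift [ 0.019 -0.011  0.079] shift in target axes [ 0.018 -0.012  0.08 ] rot [-0.042  0.043 -0.01 ] w 19.0 F [ 1.4 -0.5 -0.5]
```

```bash
python3 -m crank '[[[0,0,0.15,0,0,0],[0,0,0.15,0,0,0]]]'
python3 - <<'E'
from h import *
togo([562,6.6,83],[0,0,-1],[-.204,.979,0])
im=ctrl.get_image("wrist");save(im,"w6.png",(110,150,402,384),2.5)
togo([562,6.6,83],[0,0,-1],[-.204,.979,0])
E
```

```text
clock: 12.78
eef_pos: [563.2, 7.1, 84.4]
tool_rot: [-3.131, 0.007, -2.938]
force: [-17.2, -2.9, 57.3]
width: 18.5
t 12.78 p [563.2   7.1  84.4] shift [ 0.044 -0.007  0.045] shift in target axes [ 0.044 -0.008  0.045] rot [-0.104  0.064 -0.019] w 18.5 F [-17.2  -2.9  57.3]
t 12.83 p [563.2   7.1  84.4] shift [ 0.042 -0.008  0.048] shift in target axes [ 0.041 -0.008  0.048] rot [-0.108  0.066 -0.015] w 18.9 F [-12.   -2.9  44.1]
```

View pics/w6.png

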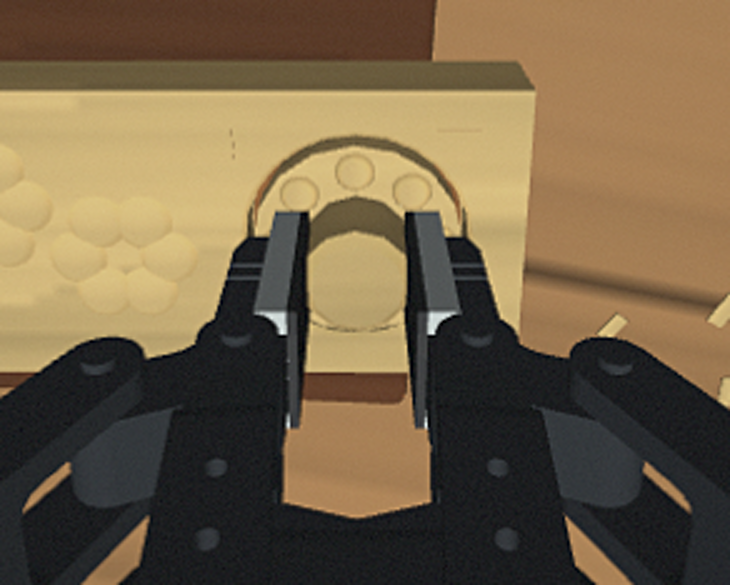

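```bash
python3 -m crank '[[[0,0,-0.03,0,0,0],[0,0,-0.02,0.05,0,0],[0,0,0,0,0,0]]]'
python3 -m crank '[[[0,0,0,0,0,0],[0,0,0,0,0,0],[0,0,0,0,0,0],[0,0,0,0,0,0]]]' 0
python3 -m crank '[[[0,0,-0.5,0,0,0],[0,0,-0.8,0,0,0],[0,0,-0.8,0,0,0],[0,0,-0.8,0,0,0],[0,0,-0.8,0,0,0],[0,0,-0.6,0,0,0],[0,0,0,0,0,0]]]'
python3 - <<'E'
from h import *
im=ctrl.get_image("wrist");save(im,"w7.png",None,1.5)
X=cloud(im);s,p,R=st();np.savez("w7.npz",X=X,p=p,**im)
togo([562,6.6,180],[0,0,-1],[-.204,.979,0])
c=np.array([562,6.6]);r=np.hypot(*(X[...,:2]-c).transpose(2,0,1))
h=X[...,2]
m=(r<45)&(h>92)&(h<105);print("boss",m.sum(),X[m].mean(0).round(1),cv2.minEnclosingCircle(X[m][:,:2].astype(np.float32)))
m2=(r>12)&(r<20)&(h<92);print("disc face med",np.median(X[m2],0).round(2))
q=X[m2];A=np.c_[q[:,:2]-c,np.ones(len(q))];print("disc plane slopes",np.linalg.lstsq(A,q[:,2],rcond=None)[0].round(3))
q=X[m];A=np.c_[q[:,:2]-c,np.ones(len(q))];print("boss plane",np.linalg.lstsq(A,q[:,2],rcond=None)[0].round(3))
m3=(r>27)&(r<50)&(h>75)&(h<88);q=X[m3];A=np.c_[q[:,:2]-c,np.ones(len(q))];print("board",np.linalg.lstsq(A,q[:,2],rcond=None)[0].round(3))
E
```

```text
clock: 13.08
eef_pos: [563.7, 7.1, 88.6]
tool_rot: [-3.122, 0.01, -2.937]
force: [-0.4, 0.4, -0.4]
width: 18.6
clock: 13.42
eef_pos: [563.3, 7.2, 86.3]
tool_rot: [-3.124, 0.008, -2.937]
force: [0.0, -1.2, -0.4]
width: 42.6
clock: 14.0
eef_pos: [560.1, 9.2, 215.9]
tool_rot: [-3.128, -0.001, -2.937]
force: [1.3, 0.0, 1.0]
width: 42.9
t 14.05 p [559.4   8.8 214.4] shift [-0.075 -0.074  1.147] shift in target axes [-0.071 -0.09   1.146] rot [-0.13  -0.029 -0.01 ] w 42.9 F [ 0.6  0.2 -0.3]
boss 471 [563.1   7.9  96.2] ((564.2074584960938, 8.151135444641113), 11.163355827331543)
disc face med [556.01   3.19  80.22]
disc plane slopes [7.2000e-02 3.2000e-02 8.0295e+01]
boss plane [5.0000e-02 4.0000e-03 9.6182e+01]
board [ 8.0000e-03 -5.0000e-03  8.0733e+01]
```

View pics/w7.png

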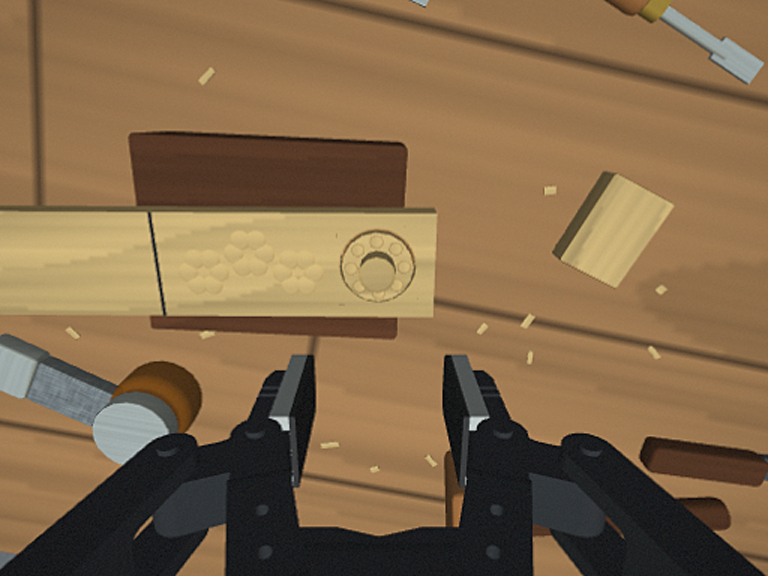

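```bash
cat > meas.py <<'E'
from h import *
def run(d,line,edge,zb=80,ze=60):
    L=onplane(d,np.array(line)/1.5,zb)[:,:2];E=onplane(d,np.array(edge)/1.5,ze)[:,:2]
    l=L.mean(0);e=E.mean(0);ev=(E[1]-E[0])/np.linalg.norm(E[1]-E[0]);out=np.array([-ev[1],ev[0]]);out*=np.sign(out[1])
    print("line mid",l.round(1),"len",np.linalg.norm(L[1]-L[0]).round(1),"edge mid",e.round(1),"len",np.linalg.norm(E[1]-E[0]).round(1),"out yaw",np.degrees(np.arctan2(out[1],out[0])).round(1),"line->edge",((e-l)@out).round(2),"lat",((l-e)@ev).round(1))
    return l,e,out
E
python3 - <<'E'
from meas import *
d=np.load("w7.npz");l,e,o=run(d,[[150,211],[164,316]],[[407,145],[397,337]])
X=d["X"];h=X[...,2];B=(h>77)&(h<84)&(np.arange(512)[None]<292)&(X[...,0]>540)&(X[...,0]<640)
print(B.sum(),cv2.minAreaRect(X[B][:,:2].astype(np.float32)))
Bl=(h>57)&(h<64);print("block",cv2.minAreaRect(X[Bl][:,:2].astype(np.float32)))
pk=np.array([562.5,7]);a=pk-l;print("axis",a/np.linalg.norm(a),np.linalg.norm(a),"tail",pk-245*a/np.linalg.norm(a))
t=np.array([613.5,-233.5]);togo([t[0],t[1],140],[0,0,-1],[.979,.204,0])
E
```

```text
line mid [ 590.7 -124.3] len 67.4 edge mid [553.5  21.8] len 127.7 out yaw 99.7 line->edge 150.38 lat 12.0
18535 ((583.9122924804688, -91.77922058105469), (67.4067153930664, 274.0620422363281), 11.20193862915039)
block ((654.9608154296875, -56.81169128417969), (319.656005859375, 273.1422424316406), 17.015522003173828)
axis [-0.21015153  0.97766883] 134.34558469346584 tail [ 613.98712514 -232.52886245]
t 14.05 p [559.4   8.8 214.4] shift [-0.135 -8.24   2.592] shift in target axes [-8.275  0.119  2.479] rot [-0.125  0.079 14.99 ] w 42.9 F [ 0.6  0.2 -0.3]
```

```bash
python3 -m crank '[[[0,-0.4,0,0,0,0.9],[-0.05,-0.6,0,0,0,0.95],[-0.1,-0.7,0,0,0,0.95],[-0.2,-0.7,0,0,0,0.95],[-0.3,-0.65,0,0,0,0.95],[-0.4,-0.6,0,0,0,0.95],[-0.45,-0.55,0,0,0,0.95],[-0.5,-0.5,0,0,0,0.95],[-0.55,-0.4,0,0,0,0.95],[-0.6,-0.3,0,0,0,0.95],[-0.6,-0.2,0,0,0,0.95],[-0.6,-0.2,0,0,0,0.95]]]' -1
python3 -c "
from h import *
togo([613.7,-233,140],[0,0,-1],[.979,.207,0])"
```

```text
clock: 15.05
eef_pos: [614.8, -225.1, 196.9]
tool_rot: [-3.113, -0.007, 2.111]
force: [0.4, -0.3, 0.5]
width: 85.5
t 15.05 p [ 614.8 -225.1  196.9] shift [-0.22  -0.112  1.899] shift in target axes [-0.25  -0.091  1.896] rot [-0.286 -0.021  3.167] w 85.5 F [ 0.4 -0.3  0.5]
```

```bash
python3 -m crank '[[[-0.05,-0.05,0.4,-0.1,0,0.9],[-0.05,0,0.4,-0.1,0,0.9],[0,0,0.4,-0.05,0,0.8],[0,0,0.3,0,0,0.4],[0,0,0,0,0,0],[0,0,0,0,0,0]]]'
python3 -c "
from h import *
togo([613.7,-233,100],[0,0,-1],[.979,.207,0])"
```

```text
clock: 15.55
eef_pos: [608.9, -237.4, 138.3]
tool_rot: [-3.123, -0.002, 1.768]
force: [-0.3, -0.3, 0.7]
width: 85.1
t 15.55 p [ 608.9 -237.4  138.3] shift [0.11  0.21  1.273] shift in target axes [0.11  0.188 1.276] rot [-0.177 -0.02  -0.108] w 85.1 F [-0.3 -0.3  0.7]
```

```bash
python3 -m crank '[[[0.08,0.14,0.2,-0.17,-0.02,-0.1],[0.02,0.04,0.2,0,0,0],[0,0,0.2,0,0,0],[0,0,0.2,0,0,0],[0,0,0,0,0,0],[0,0,0,0,0,0]]]'
python3 - <<'E'
from h import *
im=ctrl.get_image("wrist");X=cloud(im);s,p,R=st();T=R.inv().apply((X-p).reshape(-1,3)).reshape(X.shape)
h=X[...,2];m=(h>77)&(h<84)&(abs(T[...,1])<55)&(T[...,0]>-40)&(T[...,0]<60)
for a in(-20,0,20,40,55):
    q=T[m&(abs(T[...,0]-a)<4)]
    if len(q)>20:print(a,np.percentile(q[:,1],[0.5,99.5]).round(1),np.percentile(q[:,1],[0.5,99.5]).mean().round(1))
togo([613.7,-233,61],[0,0,-1],[.979,.207,0])
E
```

```text
clock: 16.05
eef_pos: [613.1, -232.8, 111.2]
tool_rot: [-3.138, -0.001, 1.784]
force: [0.3, 0.7, 0.2]
width: 85.4
-20 [-32.9  32.1] -0.4
0 [-32.7  32.3] -0.2
20 [-32.6  32.5] -0.1
40 [-32.4  32.8] 0.2
55 [-32.3  32.9] 0.3
t 16.1 p [ 612.9 -232.9  111.2] shift [-0.012  0.03   1.672] shift in target axes [-0.01   0.024  1.672] rot [-0.034 -0.01   0.045] w 85.2 F [ 0.1 -0.3 -0.5]
```

```bash
python3 -m crank '[[[0,-0.02,0.35,-0.03,0,0.05],[0,0,0.35,0,0,0],[0,0,0.3,0,0,0],[0,0,0.25,0,0,0],[0,0,0.1,0,0,0],[0,0,0,0,0,0],[0,0,0,0,0,0]]]'
python3 -c "
from h import *
togo([613.3,-233,61],[0,0,-1],[.979,.207,0])"
```

```text
clock: 16.68
eef_pos: [612.1, -233.3, 66.2]
tool_rot: [-3.141, -0.001, 1.778]
force: [-0.7, -0.7, 0.3]
width: 85.4
t 16.68 p [ 612.1 -233.3   66.2] shift [0.002 0.041 0.173] shift in target axes [0.003 0.041 0.173] rot [-0.004 -0.008 -0.013] w 85.4 F [-0.7 -0.7  0.3]
```

```bash
python3 -m crank '[[[0,0.02,0.12,0,0,0],[0,0,0.03,0,0,0],[0,0,0,0,0,0],[0,0,0,0,0,0]]]'
python3 -m crank '[[[0,0,0,0,0,0],[0,0,0,0,0,0],[0,0,0,0,0,0],[0,0,0,0,0,0],[0,0,0,0,0,0],[0,0,0,0,0,0]]]' 1
python3 -c "
from h import *
togo([613.3,-233,61],[0,0,-1],[.979,.207,0])"
```

```text
clock: 17.02
eef_pos: [613.4, -233.3, 61.9]
tool_rot: [3.141, -0.0, 1.778]
force: [0.3, 0.2, -0.5]
width: 85.1
clock: 17.52
eef_pos: [613.8, -233.4, 63.1]
tool_rot: [3.14, 0.001, 1.778]
force: [-0.1, 0.1, 0.7]
width: 64.3
t 17.52 p [ 613.8 -233.4   63.1] shift [ 0.015 -0.014  0.071] shift in target axes [ 0.015 -0.014  0.071] rot [ 0.017  0.005 -0.01 ] w 64.3 F [-0.1  0.1  0.7]
```

```bash
python3 -m crank '[[[0.1,0,0.02,-0.01,0,0],[0.2,0,0.02,0,0,0],[0.25,0,0.02,0,0,0],[0.25,0,0.02,0,0,0],[0.25,0,0.02,0,0,0],[0.2,0,0.02,0,0,0]]]'
python3 - <<'E'
from h import *
togo(np.array([613.8,-233.4,62])+150*np.array([-.205,.979,0]),[0,0,-1],[.979,.205,0])
im=ctrl.get_image("wrist");X=cloud(im);s,p,R=st();h=X[...,2];T=R.inv().apply((X-p).reshape(-1,3)).reshape(X.shape)
m=(h>75)&(h<88)&(abs(T[...,1])<28)&(T[...,0]>20)&(T[...,0]<110)
q=T[m];A=np.c_[q[:,:2],np.ones(len(q))];print("board plane in tool",np.linalg.lstsq(A,q[:,2],rcond=None)[0].round(4),len(q),np.median(h[m]))
E
```

```text
clock: 18.02
eef_pos: [609.0, -205.0, 63.3]
tool_rot: [3.132, 0.017, 1.773]
force: [0.5, -4.8, 4.3]
width: 64.4
t 18.02 p [ 609.  -205.    63.3] shift [ 4.043 -0.054 -0.025] shift in target axes [ 4.043 -0.037  0.042] rot [ 0.093  0.158 -0.042] w 64.4 F [ 0.5 -4.8  4.3]
board plane in tool [-1.3500e-02  1.8000e-03 -1.7677e+01] 33266 80.83077658698676
```

```bash
python3 -m crank '[[[0.25,0,0.02,0.01,0.03,0],[0.3,0,0.02,0.01,0.03,0],[0.3,0,0.02,0.01,0.03,0],[0.3,0,0.02,0.01,0.03,0],[0.3,0,0.02,0.01,0.03,0],[0.3,0,0.02,0.01,0.03,0],[0.3,0,0.02,0.01,0.03,0],[0.3,0,0.02,0.01,0.03,0],[0.2,0,0.02,0.01,0.03,0]]]'
cat > chk.py <<'E'
from h import *
togo(np.array([613.8,-233.4,62])+150*np.array([-.205,.979,0]),[0,0,-1],[.979,.205,0])
im=ctrl.get_image("wrist");X=cloud(im);s,p,R=st();h=X[...,2];T=R.inv().apply((X-p).reshape(-1,3)).reshape(X.shape)
m=(h>75)&(h<88)&(abs(T[...,1])<28)&(T[...,0]>20)&(T[...,0]<110)
q=X[m]-p;A=np.c_[q@[-.205,.979,0],q@[.979,.205,0],np.ones(len(q))];print("board plane world (along,across)",np.linalg.lstsq(A,q[:,2]+p[2],rcond=None)[0].round(4),len(q),np.median(h[m]))
E
python3 chk.py
```

```text
clock: 18.82
eef_pos: [596.6, -133.3, 63.2]
tool_rot: [3.134, 0.004, 1.773]
force: [0.5, -5.4, 5.8]
width: 64.4
t 18.82 p [ 596.6 -133.3   63.2] shift [ 1.619 -0.131  0.033] shift in target axes [ 1.619 -0.124  0.041] rot [ 0.075  0.041 -0.043] w 64.4 F [ 0.5 -5.4  5.8]
board plane world (along,across) [-2.00000e-03  5.50000e-03  8.09036e+01] 33162 80.77046838156213
```

```bash
python3 -m crank '[[[0.2,-0.01,0.02,0.01,0.01,0],[0.25,-0.01,0.02,0.01,0.01,0],[0.25,-0.01,0.02,0.01,0.01,0],[0.2,-0.01,0.02,0.01,0.01,0],[0.15,0,0.02,0.01,0.01,0],[0,0,0.02,0,0,0]]]'
python3 chk.py
python3 - <<'E'
from h import *
im=ctrl.get_image("wrist");save(im,"w8.png");np.savez("w8.npz",**im);print(st()[1])
E
```

```text
clock: 19.37
eef_pos: [590.2, -103.3, 63.2]
tool_rot: [3.136, 0.007, 1.774]
force: [-0.2, -1.7, 8.4]
width: 64.4
t 19.37 p [ 590.2 -103.3   63.2] shift [ 0.596 -0.121  0.034] shift in target axes [ 0.596 -0.119  0.039] rot [ 0.057  0.069 -0.031] w 64.4 F [-0.2 -1.7  8.4]
board plane world (along,across) [-2.00000e-03  3.20000e-03  8.08399e+01] 33574 80.70423484721553
[ 590.18257102 -103.32548215   63.13931145]
```

View pics/w8.png

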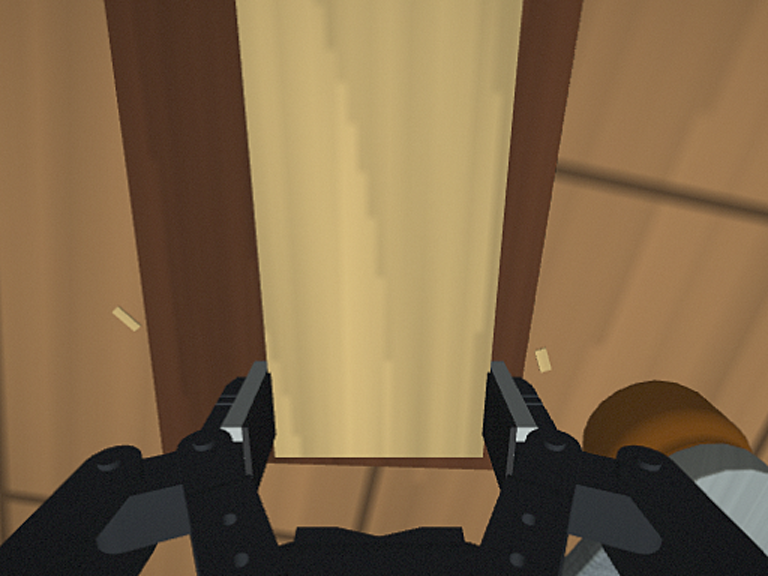

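Run:
```python
from h import *
d=np.load("w8.npz");C=d["color"].astype(int);p=np.array([590.18,-103.33,63.1]);a=np.array([-.205,.979,0])
for c in(195,215,235,255,275,295,315):
    v=C[298:322,c].sum(1)
    if c in(215,295):print(list(v))
    g=np.diff(v[:14]);i=np.argmin(g);r1=298+i+.5
    g2=np.diff(v[i+1:]);j=np.argmax(g2);r2=298+i+1+j+.5
    A=onplane(d,[[c,r1]],80)[0];B=onplane(d,[[c,r2]],60)[0]
    print(c,r1,r2,A.round(1),B.round(1),"dist",((A-B)@a).round(2))
# top view: line vs edge
im=ctrl.get_image("top");save(im,"t2.png",(180,140,340,260),5);np.savez("t2.npz",**im)
s=ctrl.get_image("side");np.savez("s2.npz",**s)
for i in(im,s):
  for q in(["board_line"]):print([(round(e["conf"],2),np.round(e["extent"])) for e in ctrl.search_frame(q,i)[:2]])
```

```text
195 304.5 308.5 [ 566.4 -127.6   80. ] [ 565.9 -147.3   60. ] dist 19.18
[np.int64(470), np.int64(470), np.int64(469), np.int64(471), np.int64(472), np.int64(488), np.int64(472), np.int64(135), np.int64(174), np.int64(174), np.int64(157), np.int64(200), np.int64(364), np.int64(345), np.int64(349), np.int64(348), np.int64(338), np.int64(341), np.int64(338), np.int64(334), np.int64(341), np.int64(344), np.int64(334), np.int64(340)]
215 304.5 309.5 [ 575.8 -125.8   80. ] [ 577.  -145.8   60. ] dist 19.87
235 304.5 310.5 [ 585.2 -123.9   80. ] [ 588.1 -144.3   60. ] dist 20.57
255 304.5 310.5 [ 594.6 -122.    80. ] [ 599.1 -142.1   60. ] dist 20.59
275 304.5 311.5 [ 604.  -120.1   80. ] [ 610.2 -140.6   60. ] dist 21.29
[np.int64(467), np.int64(471), np.int64(466), np.int64(461), np.int64(471), np.int64(484), np.int64(468), np.int64(158), np.int64(195), np.int64(184), np.int64(197), np.int64(199), np.int64(192), np.int64(187), np.int64(276), np.int64(348), np.int64(343), np.int64(341), np.int64(341), np.int64(338), np.int64(340), np.int64(336), np.int64(339), np.int64(344)]
295 304.5 311.5 [ 613.4 -118.2   80. ] [ 621.2 -138.3   60. ] dist 21.3
315 304.5 312.5 [ 622.8 -116.3   80. ] [ 632.4 -136.8   60. ] dist 22.0
[(0.9, array([254., 208., 114.,  44.])), (0.47, array([124., 159.,  86.,  13.]))]
[(0.62, array([262., 212.,  72.,  67.]))]
```

View pics/t2.png

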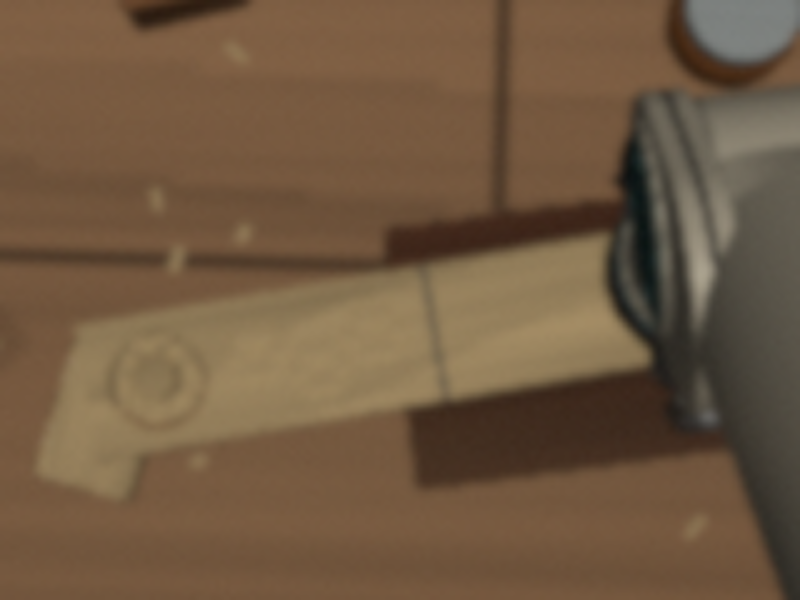

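Run:
```python
from meas import *
d=np.load("t2.npz")
cv=lambda q:(np.array(q,float)/5+[180,140]-[.4,.4])*1.5
l,e,o=run(d,cv([[425,268],[448,402]]),cv([[387,230],[418,487]]))
C=d["color"].astype(int);print(o, "rows")
for r in(187,188,189,224,226,228,230,232,234): print(r,list(C[r,252:270].sum(1)))
```

```text
line mid [567.    4.1] len 65.6 edge mid [556.6  20.2] len 127.1 out yaw 98.5 line->edge 17.45 lat -7.9
[-0.14742963  0.98907255] rows
187 [np.int64(253), np.int64(254), np.int64(251), np.int64(247), np.int64(218), np.int64(177), np.int64(145), np.int64(136), np.int64(132), np.int64(135), np.int64(130), np.int64(131), np.int64(133), np.int64(128), np.int64(130), np.int64(130), np.int64(129), np.int64(128)]
188 [np.int64(262), np.int64(256), np.int64(257), np.int64(250), np.int64(220), np.int64(169), np.int64(138), np.int64(127), np.int64(130), np.int64(127), np.int64(128), np.int64(129), np.int64(127), np.int64(125), np.int64(126), np.int64(126), np.int64(125), np.int64(126)]
189 [np.int64(260), np.int64(260), np.int64(263), np.int64(253), np.int64(221), np.int64(167), np.int64(133), np.int64(128), np.int64(124), np.int64(127), np.int64(123), np.int64(125), np.int64(126), np.int64(123), np.int64(121), np.int64(123), np.int64(125), np.int64(124)]
224 [np.int64(271), np.int64(269), np.int64(270), np.int64(268), np.int64(271), np.int64(269), np.int64(265), np.int64(265), np.int64(250), 
[... 809 characters left out ...]
 np.int64(260), np.int64(242), np.int64(204), np.int64(166), np.int64(154), np.int64(149), np.int64(146), np.int64(149), np.int64(150), np.int64(146)]
232 [np.int64(265), np.int64(266), np.int64(267), np.int64(270), np.int64(268), np.int64(267), np.int64(266), np.int64(268), np.int64(265), np.int64(253), np.int64(221), np.int64(182), np.int64(153), np.int64(153), np.int64(153), np.int64(152), np.int64(150), np.int64(150)]
234 [np.int64(270), np.int64(271), np.int64(272), np.int64(270), np.int64(270), np.int64(271), np.int64(268), np.int64(271), np.int64(266), np.int64(259), np.int64(231), np.int64(187), np.int64(158), np.int64(152), np.int64(155), np.int64(150), np.int64(156), np.int64(153)]
```

```bash
python3 -m crank '[[[0.15,0,0.02,0.01,0.02,0],[0.2,0,0.02,0.01,0.02,0],[0.15,0,0.02,0.01,0.02,0],[0.05,0,0.02,0,0,0],[0,0,0.02,0,0,0],[0,0,0.02,0,0,0]]]'
python3 chk.py
```

```text
clock: 20.17
eef_pos: [587.4, -89.8, 63.1]
tool_rot: [3.137, 0.009, 1.773]
force: [1.1, -3.5, 6.7]
width: 64.0
t 20.17 p [587.4 -89.8  63.1] shift [ 0.136 -0.122  0.035] shift in target axes [ 0.136 -0.121  0.037] rot [ 0.046  0.083 -0.039] w 64.0 F [ 1.1 -3.5  6.7]
board plane world (along,across) [-2.00000e-03  2.50000e-03  8.08181e+01] 33581 80.68673039982401
```

```bash
python3 -m crank '[[[0.13,0,0.02,0.01,0.02,0],[0.08,0,0.02,0.01,0.02,0],[0,0,0.02,0,0,0],[0,0,0.02,0,0,0],[0,0,0.02,0,0,0]]]'
python3 chk.py
python3 - <<'E'
from meas import *
im=ctrl.get_image("top");save(im,"t3.png",(180,140,340,260),5);np.savez("t3.npz",**im)
d=ctrl.get_image("wrist");C=d["color"].astype(int);a=np.array([-.205,.979,0])
for c in(215,235,255,275,295):
    v=C[298:328,c].sum(1);g=np.diff(v[:16]);i=np.argmin(g);g2=np.diff(v[i+1:]);j=np.argmax(g2);r1=298+i+.5;r2=298+i+1+j+.5
    A=onplane(d,[[c,r1]],80)[0];B=onplane(d,[[c,r2]],60)[0];print(c,r1,r2,"dist",((A-B)@a).round(2))
s=ctrl.get_image("side");X=cloud(s);r=ctrl.search_frame("rosette",s)
save(s,"s3.png",(200,150,340,255),5)
E
```

```text
clock: 20.63
eef_pos: [586.5, -85.2, 63.1]
tool_rot: [3.137, 0.01, 1.772]
force: [0.1, -4.4, 7.1]
width: 64.1
t 20.63 p [586.5 -85.2  63.1] shift [-0.02  -0.121  0.037] shift in target axes [-0.02  -0.121  0.037] rot [ 0.04   0.097 -0.046] w 64.1 F [ 0.1 -4.4  7.1]
board plane world (along,across) [-2.00000e-03  1.80000e-03  8.07908e+01] 33622 80.65860943027687
215 304.5 305.5 dist 17.27
235 304.5 305.5 dist 17.28
255 304.5 305.5 dist 17.3
275 304.5 305.5 dist 17.31
295 304.5 305.5 dist 17.32
```

View pics/t3.png

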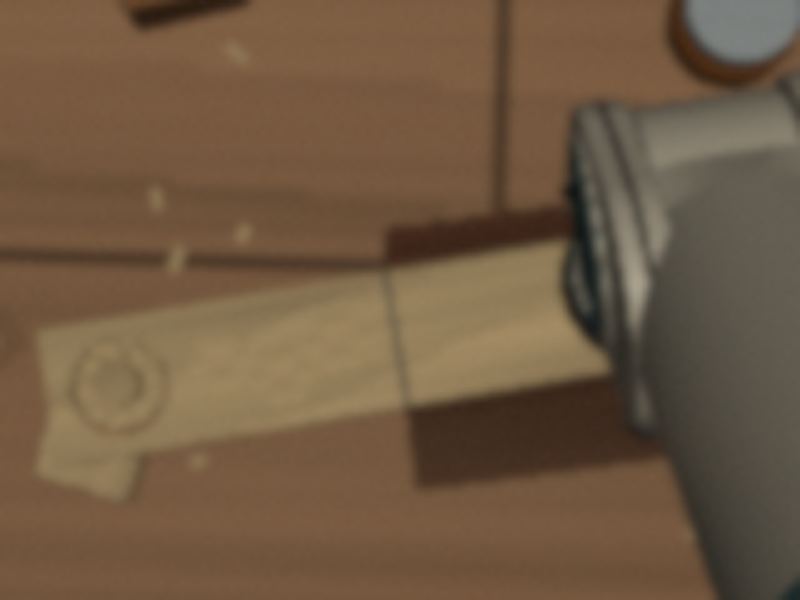

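Run:
```python
from meas import *
d=np.load("t3.npz")
cv=lambda q:(np.array(q,float)/5+[180,140]-[.4,.4])*1.5
l,e,o=run(d,cv([[388,270],[408,407]]),cv([[387,230],[418,487]]))
w=ctrl.get_image("wrist");C=w["color"].astype(int);a=np.array([-.205,.979,0])
for c in(235,255,275):
    v=C[300:335,c].sum(1);r2=300+5+np.argmax(np.diff(v[5:]))+.5
    print(c,r2,((onplane(w,[[c,304.5]],80)[0]-onplane(w,[[c,r2]],60)[0])@a).round(2),list(v[3:25]))
bax=np.array([-.205,.979]);pk=l+135*bax
im={n:ctrl.get_image(n) for n in("top","side")}
for n,i in im.items():
    X=cloud(i);r=np.hypot(*(X[...,:2]-pk).transpose(2,0,1));h=X[...,2]
    m=(r<25)&(h>91);print(n,"pk",pk.round(1),"boss",m.sum(),X[m].mean(0).round(1),np.median(h[m]).round(1))
    b=(abs((X[...,:2]-l)@bax-40)<50)&(abs((X[...,:2]-l)@[.979,.205])<28)&(h>70)&(h<95);q=X[b];f=np.linalg.lstsq(np.c_[(q[:,:2]-l)@bax,(q[:,:2]-l)@[.979,.205],np.ones(len(q))],q[:,2],rcond=None)[0];print(" board plane",f.round(4),len(q))
```

```text
line mid [564.8  22.6] len 66.8 edge mid [556.6  20.2] len 127.1 out yaw 98.5 line->edge -1.17 lat -8.5
235 305.5 17.28 [np.int64(535), np.int64(509), np.int64(129), np.int64(171), np.int64(187), np.int64(183), np.int64(183), np.int64(183), np.int64(186), np.int64(182), np.int64(175), np.int64(194), np.int64(189), np.int64(185), np.int64(176), np.int64(184), np.int64(185), np.int64(178), np.int64(183), np.int64(183), np.int64(176), np.int64(183)]
255 305.5 17.29 [np.int64(503), np.int64(484), np.int64(117), np.int64(157), np.int64(166), np.int64(172), np.int64(169), np.int64(176), np.int64(167), np.int64(173), np.int64(181), np.int64(186), np.int64(191), np.int64(179), np.int64(183), np.int64(187), np.int64(189), np.int64(192), np.int64(179), np.int64(184), np.int64(186), np.int64(184)]
275 305.5 17.31 [np.int64(460), np.int64(439), np.int64(147), np.int64(183), np.int64(193), np.int64(200), np.int64(193), np.int64(191), np.int64(186), np.int64(181), np.int64(193), np.int64(192), np.int64(190), np.int64(188), np.int64(187), np.int64(185), np.int64(188), np.int64(196), np.int64(182), np.int64(193), np.int64(175), np.int64(182)]
top pk [537.1 154.8] boss 65 [538.8 154.7  97.1] 97.1
 board plane [3.70000e-03 8.50000e-03 8.14597e+01] 966
side pk [537.1 154.8] boss 30 [536.6 152.   95.9] 96.4
 board plane [7.30000e-03 7.00000e-04 8.13113e+01] 340
```

Run:
```python
from h import *
w=ctrl.get_image("wrist");C=w["color"].astype(int);a=np.array([-.205,.979,0])
for c in(225,255,285):
    v=C[:,c].sum(1);r2=310+np.argmax(np.diff(v[310:345]))+.5
    print(c,r2,v[int(r2)-1:int(r2)+3],((onplane(w,[[c,304.5]],80)[0]-onplane(w,[[c,r2]],60)[0])@a).round(2))
print(st()[0])
```

```text
225 335.5 [168 143 298 346] 38.37
255 336.5 [183 157 358 338] 39.14
285 337.5 [180 162 352 333] 39.91
{'clock': 21.0833, 'qpos': array([ 0.23030329,  0.77647869, -0.22068806,  1.8156147 ,  0.30183824,
        0.57582126,  0.018944  ]), 'qd': array([-2.31108322e-04, -8.41502390e-05, -1.01783409e-03,  2.21230521e-03,
        1.97700217e-03, -1.11254347e-03, -4.73427234e-04]), 'tau': array([ -2.19297677, -51.73876405,  -4.53718543, -10.46456605,
        -0.7400161 ,  -0.42438414,  -0.12433578]), 'eef_pos': array([586.48778296, -85.1909589 ,  63.11938244]), 'tool_rot': array([3.13737903, 0.01009706, 1.77246881]), 'force': array([ 0.40064636, -3.759542  ,  7.71047585]), 'torque': array([-0.66850431,  0.27870969,  0.06752228]), 'width': 64.60150638733892}
```

```bash
python3 -c "
from h import *
print(ctrl.finish_job());s,p,R=st();print(p,s['tool_rot'],s['force'],s['width'],s['clock'])"
```

```text
the job is handed in; nothing more can be done
None
the job is handed in; nothing more can be done
```

The rosette is in the board's pocket, boss up and let go. The board is slid out to its scored line, and I handed the job in at about 21 s with the gripper still holding the tail. `finish_job` reports no verdict, so I can't say whether it passed.

What the last checks showed:
- **Scored line:** the top camera put it 1.2 mm past the block's edge. The wrist camera, measuring from the tail end to the block's inner edge, put it about 0.9 mm short. They disagree by about 2 mm, which is the calibration error, and both are inside the 6 mm limit.
- **Board:** it was flat, with the wrist camera showing slopes of about 0.002 rad. The top and side cameras read up to 0.0085 rad, from far fewer points. It sat about 8 mm off the block's middle and about 3° off straight, held still with roughly 7 N pressing down.
- **Rosette:** its boss stood about 15–15.6 mm above the board, against 16 mm expected. The top camera put it about 1.7 mm from the pocket centre, the side camera about 2.8 mm.
- **Tilt of the rosette:** just after release, a noisy fit of the boss showed up to about 0.05 rad, within the 0.12 rad limit. I did not re-measure it after the slide.

- **Hard press:** while seating the rosette, the wrist force briefly reached about 60 N, under the 120 N limit. I backed off before opening the fingers.
- **Not checked:** the last close-up of the rosette wasn't viewed because the picture limit was reached. I also didn't measure the other tools and things on the bench at the end. The arm reported no unexpected contact near them.

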